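# Vortex a sample tube on a touch mixer

### The arm

A 6-joint arm with a two-finger parallel gripper is mounted at the origin on a cart in front of the work surface, level with it; the furniture and walls round the work are solid. World frame = base frame: x ahead of the robot, y to its left, z up, the work surface at z = 0. Lengths are in m, angles in rad, forces in N, time in s.
With the tool pointing down it reaches from about 0.35 to 0.85 m from the base axis. Payload 8.1 kg.
Tool frame: the origin (TCP) lies on the centre line of the jaws, within the pads' length; the fingertips stand 17 mm ahead of it and the grasp point (between the pads) lies 2 mm behind it; x points along the fingers, z is the direction in which the jaws open and shut, and the axes are right-handed (so a half turn about x gives the same grasp; the last joint's range is limited). The gripper opens to 93 mm and grips with 3 to 60 N. Pads are 15 mm wide; open, the fingers measure 128 mm over their backs; the gripper's body (75 mm by 188 mm) begins 65 mm behind the grasp point.
Start: joints at [1.245, 0.13, 1.488, -0, 1.523, -0.085], TCP at [0.143, 0.583, 0.236] pointing down, gripper open.
Joint ranges: [-2.96, 2.96], [-0.89, 2.26], [0.02, 2.5], [-1.34, 4.48], [0, 2.73], [-2.66, 2.66]. Speed limits (rad/s): [2.39, 2.39, 2.79, 3.14, 3.14, 3.14].

### API

Orientations are given as a rotation vector (axis times angle).
In Python, from plant import telemetry, optics, workorder gives the robot as it stands.
- The arm moves only by the shell command python3 -m inch 'ROWS' [FORCE]. ROWS is JSON, a list that holds one entry, the list of rows, each a list of 7 numbers: the shift along the tool's x, y, z in m, then the turn, a rotation vector about the tool's x, y, z in rad, then the opening, from 0 (shut) to 1 (fully open). In form: [[[tx, ty, tz, ax, ay, az, grip], ...]]. A call has 1 to 20 rows; each row shifts and turns the pose as measured when the row begins, along the tool's axes as they then stand; what a row does not reach is not made up. A row lasts 1/10 s, in which the tool goes at most 50 mm and 8.59 degrees, less where a joint would pass 70% of its speed; a pose out of reach is approached as far as the arm can. A call is refused whole if a number of a shift passes 0.05 or a number of a turn 0.15, either way. A call with a gripper value outside its range is refused whole. The fingers move at their own pace and stop on an object; FORCE is the grip in N (left out, the last holds). Time passes only in rows, so rows that do not move let the fingers close. It gives the time, the measured TCP pose, the force and the opening at its end, in the units of the state.
- telemetry.read_state(): the state, without advancing time (a new reading comes with each control period).
- optics.read_camera(name): name is "side" or "top"; returns a dict with "frame" (400x640x3 uint8, blue, green, red), "fx", "fy", "cx", "cy" (pixels), "rvec" (rotation vector, rad) and "tvec" (3), from world to camera coordinates, as OpenCV has them. Camera axes: x right, y down, z forward; pixel columns grow to the right and rows downward; lengths in m; the calibration is good to about 2 mm. A picture is of the moment at which its call begins. There is no depth.
- workorder.close_job(): hands the job in, once; it reports no verdict.
The state is a dict: "t": time; "q": joint angles; "dq": joint speeds; "joint_torque": joint torques, N m; "tool_pos": TCP position; "orientation": TCP orientation; "force": force on the tool from outside, world axes, zero at the start; "wrist_torque": the same for the moment, N m; "opening": finger opening in m.
Only numpy, scipy, OpenCV 4.12 (cv2) and the standard library are available. Lean on these libraries where they do the work, as an engineer would, in place of code of your own. Each camera call takes 0.05 s, during which the arm holds its last target. There are 200 camera calls.

### The job

Mix the sample in the tall tube: draw it straight up out of the steel rack, leaving the rack, the two short tubes and the other things where they stand, and set its pointed end upright in the rubber cup of the vortex mixer on the open worktop. The mixer runs only while the cup is pushed down, so press the tube down until the cup has sunk about 4 mm, half its travel, never down to its stop, and keep it so for at least three seconds. Finish while still gripping the tube and pressing it into the cup; do not let go.

Things in the scene. Friction and masses are not known exactly. Their poses are not given: they have to be found in the camera images.
- tall_tube: The tallest of three closed white tubes with blue ribbed screw caps in the steel rack: 118 mm long with cap, body 30 mm in diameter, cap 33 mm in diameter and 20 mm high (grip its side), conical over the lowest 14 mm to a 9 mm wide tip; 40 to 75 g. Origin at the centre of the tip, z up to the cap. In the rack the tip stands 3 mm above the worktop, with 1.7 mm play all round.
- tall_tube_tip (a point): Centre of the tall tube's pointed lower end (same point as its origin).
- tall_tube_cap (a point): Centre of the tall tube's cap, 10 mm below the cap's top, 108 mm above the tip: the height to grip at.
- short_tube_1: A short tube, 90 mm long, otherwise like the tall one; stands in another hole of the rack and stays there. Origin at its tip, z up.
- short_tube_2: The second short tube, same as the first; stays in the rack.
- rack: Loose steel sheet rack, 72 x 222 mm, 70 mm high, about 0.9 kg. Four 33 mm holes in a row along its y axis (at y = -69, -23, 23, 69 mm) through two decks whose tops lie 34 and 68 mm above its underside; three hold tubes. Origin at the centre of the underside, z up. A tube is clear once its tip is over 70 mm above the rack's underside.
- mixer: Vortex mixer on the open worktop (a similar one far back at the wall is not used): cream housing 181 x 122 mm, knob and rocker on its front (-x) face, held fast on suction feet. Origin at the centre of the underside; the axis of its rubber cup is 3 mm from it along its own +x; top of the housing 110 mm up.
- cup_floor (a point): Middle of the floor of the black rubber cup on top of the mixer, 136.5 mm above the worktop when not pressed; it sinks with the cup. The cup is a round dish 14.5 mm deep, rim 43 mm wide outside and 34 mm inside, narrowing to 25 mm at the floor. A tube's tip rests on this floor.
- touch_head (a joint): How far the sprung rubber cup of the mixer is pushed down, in m: 0 free, 0.008 at its stop. It springs back when released. It takes about 2 N to start it moving and 1.2 N more for each mm: about 6.5 N at 4 mm, 11 N at the stop.
- dropper_bottle: Small brown dropper bottle, 36 mm wide, 113 mm high, loose bystander between the rack's and the mixer's places, farther back. Origin at the underside, z up.
- slide_carton: Small flat carton, 62 x 100 x 30 mm, loose bystander between the rack's and the mixer's places, nearer the robot. Origin at the underside, z up.

How it is judged:
By the outcome, as a careful person would: the job done as asked, in the order asked, and still so for the second after the job is handed in, while the arm keeps its last pose, push and grip.
It also fails if it takes over 58 s, if anything falls off the work surface, if the arm or the gripper's body presses on something with over 40 N, if the wrist force passes 120 N, or if a joint passes its speed limit or range.

## Working session

There is one attempt and no reset: what is moved stays moved. The work goes in short steps, Python scripts to look and compute and a shell command to move; the robot and the scene stay as the last step left them, time stands still between calls to the robot, and variables do not carry over. Pictures are saved under pics/ and viewed, on a budget of 10 in all, crops included, one or two more only if the job needs it, and the job is handed in when it is done.

```bash
mkdir -p pics; cat > h.py <<'E'
import numpy as np, cv2
from plant import telemetry, optics, workorder
def cam(n):
    c=optics.read_camera(n); c['K']=np.array([[c['fx'],0,c['cx']],[0,c['fy'],c['cy']],[0,0,1.]])
    c['R']=cv2.Rodrigues(np.array(c['rvec'],float))[0]; c['t']=np.array(c['tvec'],float).ravel(); return c
def ray(c,uv):
    d=c['R'].T@np.linalg.inv(c['K'])@np.array([uv[0],uv[1],1.]); return -c['R'].T@c['t'], d/np.linalg.norm(d)
def onz(c,uv,z):
    o,d=ray(c,uv); return o+d*(z-o[2])/d[2]
def tri(c1,u1,c2,u2):
    A=[];b=[]
    for c,u in((c1,u1),(c2,u2)):
        o,d=ray(c,u);P=np.eye(3)-np.outer(d,d);A.append(P);b.append(P@o)
    return np.linalg.lstsq(np.vstack(A),np.hstack(b),rcond=None)[0]
def proj(c,p): return cv2.projectPoints(np.array([p],float),np.array(c['rvec'],float),c['t'],c['K'],None)[0].ravel()
E
python3 - <<'E'
from h import *
for n in('side','top'):
    c=cam(n);cv2.imwrite(f'pics/{n}0.png',c['frame']);print(n,c['fx'],c['cx'],c['cy'],(-c['R'].T@c['t']).round(3),c['R'].round(2).tolist())
s=telemetry.read_state();print(s['t'],s['tool_pos'],s['orientation'],s['force'],s['opening']);print(cv2.Rodrigues(np.array(s['orientation']))[0].round(3))
E
```

```text
side 375.1404290172864 326.86460761551166 205.21124737111438 [0.575 0.547 0.598] [[-1.0, 0.05, -0.01], [0.04, 0.56, -0.83], [-0.03, -0.83, -0.56]]
top 389.7712207283752 320.25295883778 198.532166694593 [ 0.466 -0.122  0.955] [[0.02, -1.0, 0.03], [-1.0, -0.03, -0.08], [0.08, -0.03, -1.0]]
0.1 [0.14290222 0.58221471 0.23468623] [-1.0309731   1.31502226  1.02942637] [-0.47665727  0.31666258 -0.12914682] 0.09314051529089858
[[-0.001 -0.971  0.239]
 [-0.002  0.239  0.971]
 [-1.     0.    -0.002]]
```

View pics/side0.png

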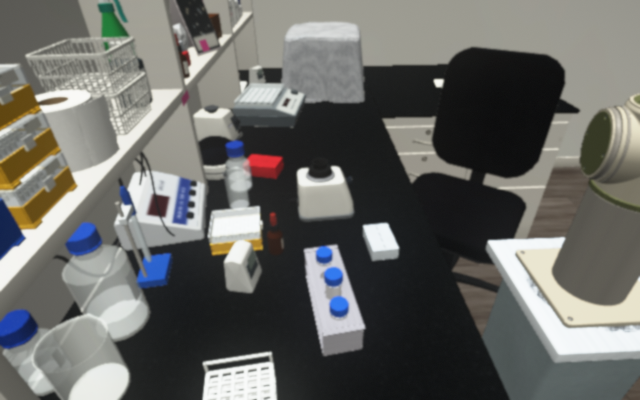

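View pics/top0.png

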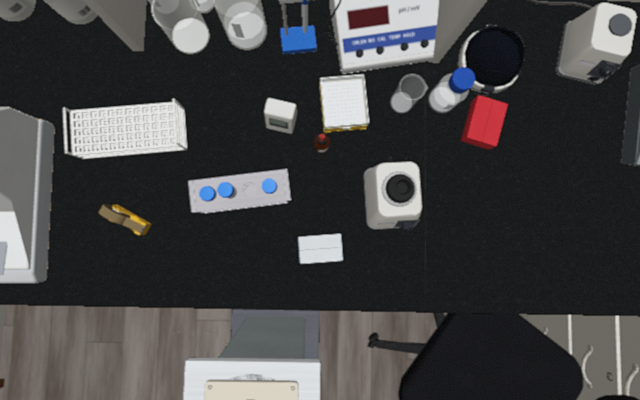

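The side view shows the caps at (324,255), (333,275) and (340,306), and the mixer cup at (320,168). In the top view the caps are at (207,193), (226,189) and (269,186), the cup at (400,188), the bottle at (321,143) and the carton at (320,249).

```bash
python3 - <<'E'
from h import *
S=cam('side');T=cam('top')
def caps(c,box):
    x0,y0,x1,y1=box;hsv=cv2.cvtColor(c['frame'],cv2.COLOR_BGR2HSV)
    m=cv2.inRange(hsv,(95,110,60),(125,255,255));k=np.zeros_like(m);k[y0:y1,x0:x1]=255;m&=k
    n,_,st,ce=cv2.connectedComponentsWithStats(m)
    return [(ce[i],st[i]) for i in range(1,n) if st[i][4]>20]
a=sorted(caps(T,(180,160,300,220)),key=lambda r:r[0][0]);b=sorted(caps(S,(290,235,380,330)),key=lambda r:-r[0][1])
for p,q in zip(a,b):
    print(p[0].round(1),p[1],q[0].round(1),q[1],'tri',tri(T,p[0],S,q[0]).round(4),'z.108',onz(T,p[0],.113).round(4),'z.085',onz(T,p[0],.085).round(4))
# rack outline in top
g=cv2.cvtColor(T['frame'],cv2.COLOR_BGR2GRAY)
for nm,c,box in(('rackT',T,(175,160,300,225)),('mixT',T,(350,150,440,240))):
    x0,y0,x1,y1=box;m=(cv2.cvtColor(c['frame'],cv2.COLOR_BGR2GRAY)>75).astype('uint8')[y0:y1,x0:x1]
    cs,_=cv2.findContours(m,0,2);k=max(cs,key=cv2.contourArea);r=cv2.minAreaRect(k);bx=cv2.boxPoints(r)+[x0,y0]
    print(nm,bx.round(1).tolist())
    for u in bx: print(onz(c,u,.068 if nm=='rackT' else .11).round(4))
for nm,c,box in(('cupT',T,(375,165,425,215)),('cupS',S,(300,150,345,195))):
    x0,y0,x1,y1=box;m=(cv2.cvtColor(c['frame'],cv2.COLOR_BGR2GRAY)<75).astype('uint8')[y0:y1,x0:x1]
    n,_,st,ce=cv2.connectedComponentsWithStats(m)
    for i in range(1,n):
        if st[i][4]>20: print(nm,ce[i]+[x0,y0],st[i]+[x0,y0,0,0,0])
o=np.hstack([cv2.resize(T['frame'][140:240,180:440],None,fx=3,fy=3,interpolation=2)])
cv2.imwrite('pics/t1.png',o)
o=np.hstack([cv2.resize(S['frame'][145:365,280:400],None,fx=2.7,fy=2.7,interpolation=2),cv2.resize(S['frame'][145:230,280:370],None,fx=5,fy=7*5/7,interpolation=2)[:425].copy() if 0 else np.zeros((594,1,3),'uint8')])
cv2.imwrite('pics/s1.png',o)
E
```

```text
[206.9 193.1] [200 186  15  15 178] [338.5 306.1] [330 296  19  21 316] tri [0.5403 0.1042 0.0846] z.108 [0.5377 0.0969 0.113 ] z.085 [0.5401 0.1042 0.085 ]
[225.1 189.4] [217 182  17  15 193] [333.  276.1] [324 267  19  19 287] tri [0.5472 0.0585 0.1122] z.108 [0.5467 0.0584 0.113 ] z.085 [0.5494 0.0644 0.085 ]
[268.9 185.5] [262 179  15  14 166] [323.7 253.9] [316 245  16  18 232] tri [ 0.5609 -0.0324  0.0856] z.108 [ 0.5576 -0.0352  0.113 ] z.085 [ 0.5607 -0.0323  0.085 ]
rackT [[186.6, 179.9], [287.4, 167.7], [291.6, 202.8], [190.8, 215.0]]
[0.5704 0.1556 0.068 ]
[ 0.6048 -0.0715  0.068 ]
[ 0.5245 -0.0835  0.068 ]
[0.4911 0.1422 0.068 ]
mixT [[362.2, 163.4], [418.9, 159.5], [423.4, 225.8], [366.7, 229.7]]
[ 0.6124 -0.2376  0.11  ]
[ 0.6248 -0.3632  0.11  ]
[ 0.479  -0.3739  0.11  ]
[ 0.4675 -0.2498  0.11  ]
cupT [422.41752577 186.27835052] [418 165   7  50 194]
cupT [399.75326797 188.29738562] [386 175  28  28 612]
cupS [321.71703854 161.10750507] [300 150  45  28 986]
```

View pics/t1.png

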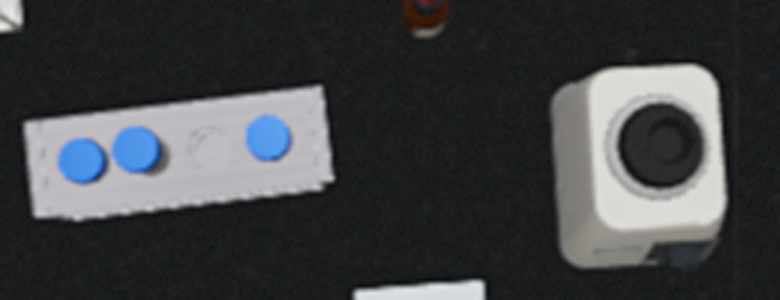

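View pics/s1.png

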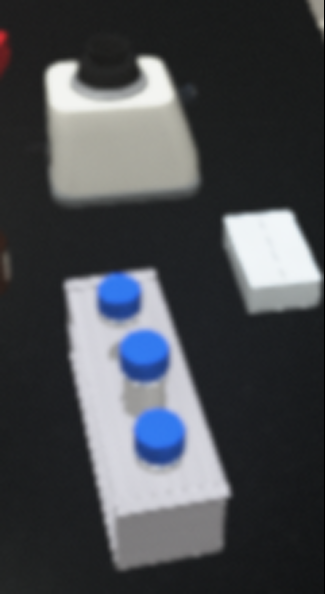

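The tall tube is the middle one: its cap triangulates to z of about 0.112, against 0.085 for the others. The rack's y axis is about (-0.149, 0.989). Turning the jaws across the rack, in place.

```bash
python3 -m inch '[[[0,0,0,0.147,0,0,1],[0,0,0,0.147,0,0,1],[0,0,0,0.147,0,0,1],[0,0,0,0.147,0,0,1],[0,0,0,0.147,0,0,1],[0,0,0,0.147,0,0,1],[0,0,0,0.147,0,0,1],[0,0,0,0.147,0,0,1]]]'
cat > go.py <<'E'
import sys
from h import *
# remaining shift (tool axes) to a TCP target, and turn to tool-down with jaws at angle (rad)
s=telemetry.read_state();R=cv2.Rodrigues(np.array(s['orientation']))[0]
p=np.array(s['tool_pos']);g=np.array(list(map(float,sys.argv[1:4])));a=float(sys.argv[4])
z=np.array([np.cos(a),np.sin(a),0]);x=np.array([0,0,-1.]);Rd=np.column_stack([x,np.cross(z,x),z])
print('t',round(s['t'],2),'pos',p.round(4),'shift',(R.T@(g-p)).round(4),'turn',cv2.Rodrigues(R.T@Rd)[0].ravel().round(4),'F',np.round(s['force'],2),'M',np.round(s['wrist_torque'],3),'op',round(s['opening'],4),'q',np.round(s['q'],2))
E
python3 go.py .5471 .0587 .2 .150
python3 - <<'E'
from h import *
T=cam('top');S=cam('side')
def en(c,b,f):
    x0,y0,x1,y1=b;o=cv2.resize(c['frame'][y0:y1,x0:x1],None,fx=f,fy=f,interpolation=cv2.INTER_CUBIC).astype(float)
    return np.clip(255*(o/255)**.45,0,255).astype('uint8')
cv2.imwrite('pics/cup.png',np.hstack([en(T,(380,168,420,208),10),en(S,(298,152,338,192),10)]))
E
```

```text
t: 1.0
tool_pos: [0.1425, 0.5811, 0.2323]
orientation: [-0.106, 1.571, 0.097]
force: [0.6, -0.0, -0.2]
opening: 0.0932
t 1.0 pos [0.1425 0.5811 0.2323] shift [ 0.0344 -0.57    0.3339] turn [-0.0206 -0.0026  0.0051] F [ 0.65 -0.03 -0.24] M [-0.106  0.045  0.022] op 0.0932 q [1.24 0.13 1.49 0.   1.52 1.12]
```

View pics/cup.png

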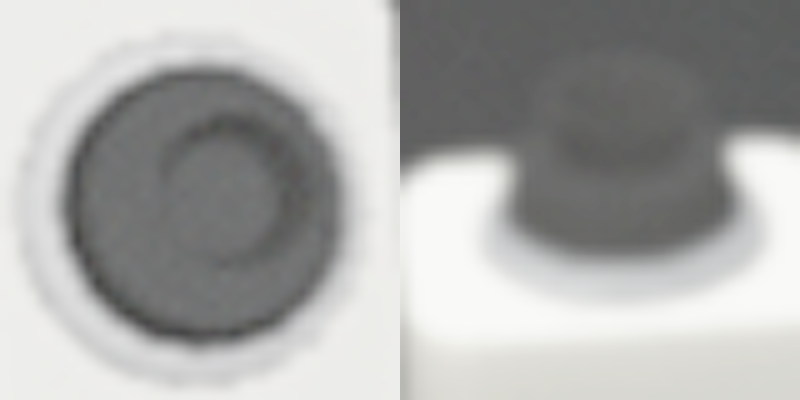

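The cup floor is at about top pixel (401.5,187.3) and the dark skirt disc is centred at (399.9,188.1). In the side view the rim centre is at column 319.3. Computing the cup axis and moving toward the tube.

```bash
python3 -m inch '[[[0,-0.036,0.021,0,0,0,1],[0,-0.036,0.021,0,0,0,1],[0,-0.036,0.021,0,0,0,1],[0,-0.036,0.021,0,0,0,1],[0,-0.036,0.021,0,0,0,1],[0,-0.036,0.021,0,0,0,1],[0,-0.036,0.021,0,0,0,1],[0,-0.036,0.021,0,0,0,1],[0,-0.036,0.021,0,0,0,1],[0,-0.036,0.021,0,0,0,1],[0,-0.036,0.021,0,0,0,1],[0,-0.036,0.021,0,0,0,1],[0,-0.036,0.021,0,0,0,1],[0,-0.036,0.021,0,0,0,1],[0,-0.036,0.021,0,0,0,1]]]'
python3 go.py .5471 .0587 .2 .150
python3 - <<'E'
from h import *
T=cam('top');S=cam('side')
print('floor',onz(T,(401.5,187.3),.1365),'rim',onz(T,(402,187),.151),'skirt .115',onz(T,(399.9,188.1),.115))
f=onz(T,(401.5,187.3),.1365)
print('side rim center proj',proj(S,[f[0],f[1],.151]),'side floor',proj(S,f),'rim edges rows',proj(S,[f[0],f[1]-.0215,.151]),proj(S,[f[0],f[1]+.0215,.151]))
print('tri floor/side rim dark centre (319.3,164)',tri(T,(402,187),S,(319.2,164)))
E
```

```text
t: 2.6
tool_pos: [0.5563, 0.088, 0.2334]
orientation: [-0.18, 1.564, 0.174]
force: [-0.4, 0.5, 0.5]
opening: 0.0932
t 2.6 pos [0.5563 0.088  0.2334] shift [ 0.0335 -0.0264 -0.0155] turn [ 0.075  -0.0003  0.0038] F [-0.35  0.5   0.46] M [-0.019  0.01   0.051] op 0.0932 q [ 0.07  0.03  1.6  -0.    1.51 -0.16]
floor [ 0.55903462 -0.3186777   0.1365    ] rim [ 0.55804613 -0.31623845  0.151     ] skirt .115 [ 0.55962629 -0.32034529  0.115     ]
side rim center proj [319.79394459 160.68162628] side floor [319.91630247 165.66923108] rim edges rows [319.5454218  156.90188069] [320.05177828 164.60298011]
tri floor/side rim dark centre (319.3,164) [ 0.55997675 -0.31868337  0.14129178]
```

```bash
python3 -m inch '[[[0.005,-0.013,-0.008,0.04,0,0.002,1],[0.005,-0.013,-0.007,0.035,0,0.002,1],[0.01,0,0,0,0,0,1],[0,0,0,0,0,0,1]]]'
python3 go.py .5471 .0587 .109 .150
python3 - <<'E'
from h import *
T=cam('top');S=cam('side');s=telemetry.read_state()
for n,c in(('T',T),('S',S)): print(n,proj(c,s['tool_pos']),'cap',proj(c,[.5471,.0587,.111]))
cv2.imwrite('pics/a2.png',np.hstack([cv2.resize(T['frame'][140:240,170:300],None,fx=3,fy=4,interpolation=2),cv2.resize(S['frame'][200:350,270:400],None,fx=3,fy=400/150,interpolation=2)]))
E
```

```text
t: 3.1
tool_pos: [0.5474, 0.0557, 0.211]
orientation: [-0.121, 1.569, 0.121]
force: [-0.6, -0.9, -0.2]
opening: 0.0932
t 3.1 pos [0.5474 0.0557 0.211 ] shift [0.102  0.003  0.0003] turn [ 0.0035 -0.0018 -0.0001] F [-0.55 -0.92 -0.23] M [-0.027  0.066 -0.   ] op 0.0932 q [ 0.01  0.01  1.66 -0.    1.47 -0.15]
T [215.29509813 183.2879289 ] cap [225.18332296 189.30355872]
S [332.28468683 231.4235111 ] cap [333.21913117 276.67731029]
```

View pics/a2.png

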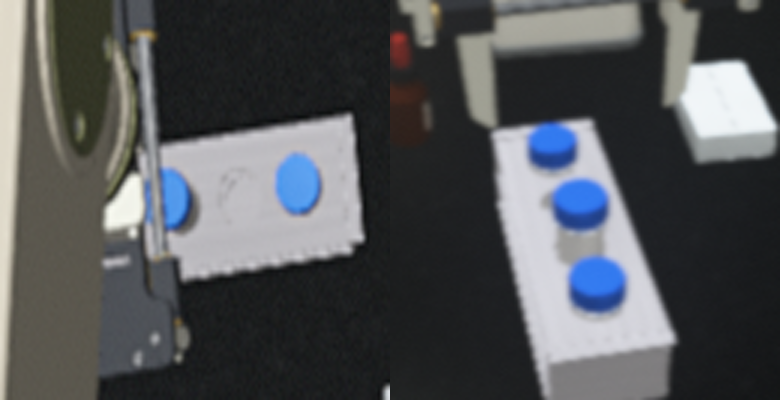

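The jaws straddle the cap in the side view, with their midpoint at the cap column. Descending and gripping.

```bash
python3 -m inch '[[[0.025,0.003,0,0.0035,-0.002,0,1],[0.025,0,0,0,0,0,1],[0.02,0,0,0,0,0,1],[0.015,0,0,0,0,0,1],[0.008,0,0,0,0,0,1],[0,0,0,0,0,0,1]]]'
python3 go.py .5471 .0587 .109 .150
```

```text
t: 3.8
tool_pos: [0.5507, 0.0637, 0.1207]
orientation: [-0.125, 1.557, 0.126]
force: [-0.6, 0.4, 0.3]
opening: 0.093
t 3.8 pos [0.5507 0.0637 0.1207] shift [ 0.0117 -0.0043 -0.0045] turn [0.0098 0.0102 0.0004] F [-0.58  0.38  0.34] M [-0.023  0.049 -0.042] op 0.093 q [ 0.02  0.08  1.75  0.    1.29 -0.14]
```

```bash
python3 -m inch '[[[0.005,-0.0035,-0.004,0.01,0.010,0,1],[0,0,0,0,0,0,1],[0.004,0,0,0,0,0,1],[0,0,0,0,0,0,1]]]'
python3 go.py .5471 .0587 .109 .150
```

```text
t: 4.2
tool_pos: [0.549, 0.0593, 0.114]
orientation: [-0.118, 1.564, 0.117]
force: [0.8, 0.1, 0.0]
opening: 0.0929
t 4.2 pos [0.549  0.0593 0.114 ] shift [ 0.005  -0.0003 -0.002 ] turn [-0.0007  0.0035  0.001 ] F [0.79 0.15 0.02] M [-0.087  0.061  0.006] op 0.0929 q [ 0.02  0.09  1.76 -0.    1.29 -0.13]
```

```bash
python3 -m inch '[[[0.004,0,-0.002,0,0.003,0,1],[0,0,0,0,0,0,1],[0,0,0,0,0,0,0.6]]]' 8
python3 go.py .5471 .0587 .109 .150
```

```text
t: 4.5
tool_pos: [0.5475, 0.0589, 0.1105]
orientation: [-0.118, 1.566, 0.116]
force: [-0.7, 0.1, 0.6]
opening: 0.0885
t 4.5 pos [0.5475 0.0589 0.1105] shift [ 0.0015 -0.0001 -0.0005] turn [-0.0009  0.0018  0.0012] F [-0.73  0.09  0.59] M [-0.072  0.072 -0.05 ] op 0.0885 q [ 0.01  0.09  1.76 -0.    1.28 -0.13]
```

```bash
python3 -m inch '[[[0.001,0,0,0,0.002,0.001,0.4],[0,0,0,0,0,0,0.2],[0,0,0,0,0,0,0.2],[0,0,0,0,0,0,0.2],[0,0,0,0,0,0,0.2],[0,0,0,0,0,0,0.2],[0,0,0,0,0,0,0.2],[0,0,0,0,0,0,0.2],[0,0,0,0,0,0,0.2],[0,0,0,0,0,0,0.2]]]' 8
python3 go.py .5471 .0587 .109 .150
```

```text
t: 5.5
tool_pos: [0.5476, 0.059, 0.1097]
orientation: [-0.117, 1.568, 0.117]
force: [-0.3, -1.1, -0.2]
opening: 0.0314
t 5.5 pos [0.5476 0.059  0.1097] shift [ 0.0007 -0.0002 -0.0006] turn [-0.0008 -0.0001  0.0001] F [-0.3  -1.07 -0.18] M [-0.115  0.061  0.029] op 0.0314 q [ 0.01  0.09  1.76 -0.    1.28 -0.13]
```

```bash
python3 -m inch '[[[0,0,0,0,0,0,0.1],[0,0,0,0,0,0,0.1],[0,0,0,0,0,0,0.1],[-0.006,0,0,0,0,0,0.1],[-0.008,0,0,0,0,0,0.1],[-0.008,0,0,0,0,0,0.1]]]' 25
python3 go.py .5475 .059 .190 .150
```

```text
t: 6.1
tool_pos: [0.5466, 0.0589, 0.1318]
orientation: [-0.117, 1.57, 0.117]
force: [-0.3, -0.7, -1.2]
opening: 0.0313
t 6.1 pos [0.5466 0.0589 0.1318] shift [-0.0582 -0.0001  0.0008] turn [-0.0008 -0.0029 -0.0003] F [-0.31 -0.67 -1.17] M [-0.094  0.036  0.042] op 0.0313 q [ 0.01  0.07  1.74 -0.    1.33 -0.13]
```

```bash
python3 -m inch '[[[-0.008,0,0.001,0,-0.003,0,0.1],[-0.008,0,0.0005,0,-0.001,0,0.1],[-0.008,0,0.0005,0,-0.001,0,0.1],[-0.008,0,0.0005,0,-0.001,0,0.1]]]'
python3 go.py .5475 .059 .190 .150
```

```text
t: 6.5
tool_pos: [0.5497, 0.0594, 0.1679]
orientation: [-0.117, 1.562, 0.117]
force: [-0.1, 0.1, -1.1]
opening: 0.0309
t 6.5 pos [0.5497 0.0594 0.1679] shift [-0.0221 -0.     -0.0021] turn [-0.0008  0.0053  0.    ] F [-0.09  0.09 -1.08] M [-0.045  0.039 -0.021] op 0.0309 q [ 0.01  0.04  1.71  0.    1.39 -0.13]
```

```bash
python3 -m inch '[[[-0.006,0,-0.002,0,0.005,0,0.1],[-0.008,0,0,0,0,0,0.1],[-0.01,0,0,0,0,0,0.1],[-0.02,0,0,0,0,0,0.1],[-0.02,0,0,0,0,0,0.1],[-0.02,0,0,0,0,0,0.1],[-0.02,0,0,0,0,0,0.1],[-0.01,0,0,0,0,0,0.1],[0,0,0,0,0,0,0.1]]]'
python3 go.py .559 -.318 .290 .150
```

```text
t: 7.4
tool_pos: [0.5476, 0.0591, 0.2914]
orientation: [-0.117, 1.566, 0.117]
force: [-0.1, -0.3, -0.3]
opening: 0.031
t 7.4 pos [0.5476 0.0591 0.2914] shift [ 0.0014 -0.3746 -0.0448] turn [-0.0007  0.0021  0.0002] F [-0.05 -0.28 -0.34] M [-0.008  0.069  0.007] op 0.031 q [ 0.01 -0.02  1.55  0.    1.62 -0.13]
```

```bash
python3 -m inch '[[[0,-0.012,-0.001,0,0,0,0.1],[0,-0.025,-0.003,0,0,0,0.1],[0,-0.03,-0.0035,0,0,0,0.1],[0,-0.03,-0.0035,0,0,0,0.1],[0,-0.03,-0.0035,0,0,0,0.1],[0,-0.03,-0.0035,0,0,0,0.1],[0,-0.03,-0.0035,0,0,0,0.1],[0,-0.03,-0.0035,0,0,0,0.1],[0,-0.03,-0.0035,0,0,0,0.1],[0,-0.03,-0.0035,0,0,0,0.1],[0,-0.03,-0.0035,0,0,0,0.1],[0,-0.02,-0.0035,0,0,0,0.1],[0,-0.015,0,0,0,0,0.1],[0,-0.01,0,0,0,0,0.1],[0,0,0,0,0,0,0.1]]]'
python3 go.py .559 -.318 .290 .150
```

```text
t: 8.9
tool_pos: [0.551, -0.3166, 0.268]
orientation: [-0.108, 1.593, 0.126]
force: [-0.5, 0.4, -1.3]
opening: 0.0313
t 8.9 pos [ 0.551  -0.3166  0.268 ] shift [-0.0222 -0.0023  0.0072] turn [-0.0014 -0.0246 -0.013 ] F [-0.53  0.39 -1.28] M [-0.045  0.056  0.057] op 0.0313 q [-0.6   0.24  1.3  -0.01  1.62 -0.75]
```

```bash
python3 -m inch '[[[-0.012,-0.0015,0.006,-0.0014,-0.024,-0.013,0.1],[0,0,0,0,0,0,0.1],[0,0,0,0,0,0,0.1]]]'
python3 go.py .559 -.318 .275 .150
python3 - <<'E'
from h import *
T=cam('top');S=cam('side');s=telemetry.read_state();p=np.array(s['tool_pos']);R=cv2.Rodrigues(np.array(s['orientation']))[0]
tip=p+R[:,0]*.107; print('tip',tip.round(4),'S tip',proj(S,tip),'S cap',proj(S,p),'S cup',proj(S,[.559,-.318,.151]))
x0,y0=285,110
cv2.imwrite('pics/p1.png',cv2.resize(S['frame'][y0:y0+75,x0:x0+75],None,fx=8,fy=8,interpolation=2))
E
```

```text
t: 9.2
tool_pos: [0.5586, -0.3152, 0.2806]
orientation: [-0.119, 1.566, 0.12]
force: [0.1, -0.2, -0.7]
opening: 0.0309
t 9.2 pos [ 0.5586 -0.3152  0.2806] shift [ 0.0056 -0.0028  0.    ] turn [ 0.0021  0.0016 -0.    ] F [ 0.07 -0.24 -0.67] M [-0.057  0.124  0.042] op 0.0309 q [-0.59  0.23  1.3   0.    1.61 -0.75]
tip [ 0.559  -0.3154  0.1741] S tip [319.65377501 153.13458422] S cap [318.75789192 112.36653938] S cup [319.8153548  160.80260542]
```

View pics/p1.png

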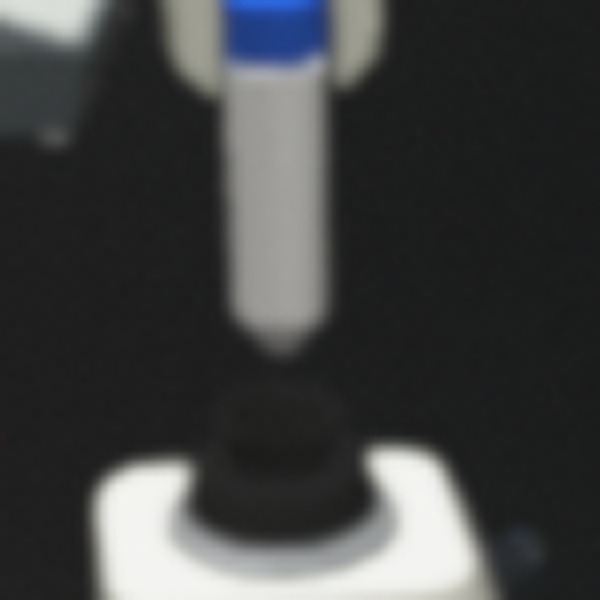

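The side view shows the tube upright: its tip is at column 320.2 and the cup centre at about 320.4. Nudging y and lowering into the cup.

```bash
python3 -m inch '[[[0,-0.0033,0.0005,0.002,0.0016,0,0.1],[0,0,0,0,0,0,0.1],[0.008,0,0,0,0,0,0.1],[0,0,0,0,0,0,0.1]]]'
python3 go.py .559 -.3185 .243 .150
```

```text
t: 9.7
tool_pos: [0.56, -0.3179, 0.2726]
orientation: [-0.119, 1.567, 0.118]
force: [0.5, -0.3, -0.3]
opening: 0.0315
t 9.7 pos [ 0.56   -0.3179  0.2726] shift [ 0.0296 -0.0004 -0.0011] turn [0.0014 0.0004 0.0007] F [ 0.53 -0.29 -0.27] M [-0.081  0.09   0.018] op 0.0315 q [-0.6   0.24  1.3  -0.    1.6  -0.75]
```

```bash
python3 -m inch '[[[0.006,-0.0005,-0.001,0.001,0,0,0.1],[0.006,0,0,0,0,0,0.1],[0.006,0,0,0,0,0,0.1],[0.004,0,0,0,0,0,0.1],[0,0,0,0,0,0,0.1]]]'
python3 go.py .559 -.3185 .239 .150
```

```text
t: 10.2
tool_pos: [0.5584, -0.3183, 0.247]
orientation: [-0.117, 1.569, 0.119]
force: [0.1, 0.0, -0.6]
opening: 0.0312
t 10.2 pos [ 0.5584 -0.3183  0.247 ] shift [ 0.008  -0.0003  0.0006] turn [ 0.     -0.0014 -0.001 ] F [ 0.14  0.04 -0.61] M [-0.008  0.069  0.013] op 0.0312 q [-0.6   0.24  1.34 -0.    1.56 -0.75]
```

```bash
for i in 1; do python3 -m inch '[[[0.002,0,0.0005,0,-0.001,-0.001,0.1],[0.002,0,0,0,0,0,0.1]]]'; done
python3 go.py .559 -.3185 .239 .150; python3 -m inch '[[[0.002,0,0,0,0,0,0.1]]]' 35;python3 go.py .559 -.3185 .239 .150
```

```text
t: 10.4
tool_pos: [0.559, -0.3183, 0.243]
orientation: [-0.118, 1.567, 0.117]
force: [-0.2, -0.6, -0.4]
opening: 0.0312
t 10.4 pos [ 0.559  -0.3183  0.243 ] shift [ 0.004  -0.0001 -0.0001] turn [0.     0.0001 0.0004] F [-0.2  -0.61 -0.44] M [-0.061  0.039  0.01 ] op 0.0312 q [-0.6   0.24  1.35 -0.    1.55 -0.75]
t: 10.5
tool_pos: [0.5591, -0.3184, 0.2411]
orientation: [-0.118, 1.567, 0.117]
force: [-0.3, 0.7, 1.1]
opening: 0.0311
t 10.5 pos [ 0.5591 -0.3184  0.2411] shift [ 0.0021 -0.0001 -0.0001] turn [0.     0.0004 0.0007] F [-0.28  0.66  1.07] M [-0.033  0.074  0.037] op 0.0311 q [-0.6   0.24  1.35 -0.    1.55 -0.75]
```

```bash
for k in 1; do python3 -m inch '[[[0.0015,0,0,0,0,0,0.1],[0,0,0,0,0,0,0.1]]]'; python3 go.py .559 -.3185 .237 .150; python3 go.py .559 -.3185 .237 .150; done
python3 -m inch '[[[0.0015,0,0,0,0,0,0.1]]]'; python3 -m inch '[[[0,0,0,0,0,0,0.1]]]'
```

```text
t: 10.7
tool_pos: [0.5593, -0.3187, 0.2403]
orientation: [-0.119, 1.566, 0.117]
force: [-1.2, -0.6, 2.3]
opening: 0.031
t 10.7 pos [ 0.5593 -0.3187  0.2403] shift [ 0.0033  0.0002 -0.0003] turn [0.     0.001  0.0017] F [-1.18 -0.62  2.25] M [-0.102  0.378 -0.053] op 0.031 q [-0.6   0.24  1.35 -0.    1.54 -0.75]
t 10.7 pos [ 0.5593 -0.3187  0.2403] shift [ 0.0033  0.0002 -0.0003] turn [0.     0.001  0.0017] F [-1.18 -0.62  2.25] M [-0.102  0.378 -0.053] op 0.031 q [-0.6   0.24  1.35 -0.    1.54 -0.75]
t: 10.8
tool_pos: [0.5594, -0.3188, 0.2396]
orientation: [-0.12, 1.566, 0.116]
force: [-1.8, -0.0, 3.6]
opening: 0.0312
t: 10.9
tool_pos: [0.5593, -0.3189, 0.2397]
orientation: [-0.12, 1.566, 0.116]
force: [-1.8, 0.0, 1.6]
opening: 0.0312
```

```bash
python3 -m inch '[[[0,0,-0.0012,0,0,0,0.1],[0,0,-0.0005,0,0,0,0.1]]]'; python3 go.py .558 -.3188 .237 .150
python3 -m inch '[[[0.0015,0,0,0,0,0,0.1],[0.0015,0,0,0,0,0,0.1]]]'; python3 go.py .558 -.3188 .237 .150
```

```text
t: 11.1
tool_pos: [0.5586, -0.319, 0.2405]
orientation: [-0.12, 1.563, 0.116]
force: [2.3, 0.3, 2.5]
opening: 0.0312
t 11.1 pos [ 0.5586 -0.319   0.2405] shift [ 0.0035  0.0003 -0.0005] turn [0.0003 0.0039 0.0031] F [2.33 0.3  2.54] M [ 0.154 -0.229  0.033] op 0.0312 q [-0.6   0.24  1.36  0.    1.54 -0.75]
t: 11.3
tool_pos: [0.5588, -0.3191, 0.2381]
orientation: [-0.121, 1.563, 0.115]
force: [-1.8, 1.0, 4.9]
opening: 0.0312
t 11.3 pos [ 0.5588 -0.3191  0.2381] shift [ 0.0011  0.0004 -0.0007] turn [0.0004 0.0047 0.0038] F [-1.76  0.98  4.88] M [ 0.141  0.267 -0.022] op 0.0312 q [-0.6   0.24  1.36  0.    1.53 -0.75]
```

```bash
python3 -m inch '[[[0.0015,0.0003,0,0,0.003,0.003,0.1],[0.001,0,0,0,0,0,0.1]]]'; python3 go.py .559 -.3187 .237 .150
python3 -m inch '[[[0.0006,0,0,0,0,0,0.1],[0.0006,0,0,0,0,0,0.1]]]'; python3 go.py .559 -.3187 .237 .150
```

```text
t: 11.5
tool_pos: [0.5591, -0.3192, 0.2365]
orientation: [-0.119, 1.565, 0.117]
force: [-0.8, -0.0, 8.6]
opening: 0.0311
t 11.5 pos [ 0.5591 -0.3192  0.2365] shift [-0.0005  0.0005  0.    ] turn [0.0003 0.0028 0.0021] F [-0.8  -0.01  8.56] M [ 0.118  0.299 -0.04 ] op 0.0311 q [-0.6   0.24  1.36  0.    1.54 -0.75]
t: 11.7
tool_pos: [0.5591, -0.3196, 0.2366]
orientation: [-0.12, 1.564, 0.115]
force: [-1.4, 0.4, 6.7]
opening: 0.0313
t 11.7 pos [ 0.5591 -0.3196  0.2366] shift [-0.0004  0.0009 -0.    ] turn [0.0001 0.0032 0.0033] F [-1.39  0.39  6.68] M [ 0.166  0.439 -0.005] op 0.0313 q [-0.6   0.24  1.36 -0.    1.53 -0.75]
```

```bash
python3 -m inch '[[[0.0005,0.0006,0,0,0.001,0.001,0.1],[0.0005,0.0004,0,0,0.001,0.001,0.1],[0.0005,0.0002,0,0,0,0,0.1],[0.0005,0.0002,0,0,0,0,0.1]]]'; python3 go.py .559 -.3187 .237 .150
python3 -m inch '[[[0.0005,0.0002,0,0,0.0005,0.0005,0.1],[0.0005,0.0002,0,0,0.0005,0.0005,0.1],[0.0005,0.0002,0,0,0.0005,0.0005,0.1],[0.0005,0.0002,0,0,0.0005,0.0005,0.1]]]'; python3 go.py .559 -.3187 .237 .150
```

```text
t: 12.1
tool_pos: [0.5592, -0.3191, 0.237]
orientation: [-0.12, 1.565, 0.115]
force: [-1.0, 0.9, 6.2]
opening: 0.0312
t 12.1 pos [ 0.5592 -0.3191  0.237 ] shift [-0.      0.0004 -0.0001] turn [-0.0003  0.0022  0.0038] F [-1.    0.86  6.22] M [0.139 0.373 0.037] op 0.0312 q [-0.6   0.24  1.36 -0.    1.54 -0.75]
t: 12.5
tool_pos: [0.5593, -0.3191, 0.2371]
orientation: [-0.12, 1.566, 0.114]
force: [-1.1, 1.6, 6.2]
opening: 0.0312
t 12.5 pos [ 0.5593 -0.3191  0.2371] shift [ 0.0001  0.0004 -0.0002] turn [-0.0006  0.0013  0.004 ] F [-1.14  1.65  6.17] M [0.118 0.318 0.029] op 0.0312 q [-0.6   0.24  1.36 -0.    1.54 -0.75]
```

Stable at about 4 mm and 6.5 N. Holding, with a visual check partway.

```bash
python3 -m inch '[[[0.0006,0,0,0,0.0005,0.0005,0.1],[0.0006,0,0,0,0.0005,0.0005,0.1],[0.0006,0,0,0,0.0005,0.0005,0.1],[0.0006,0,0,0,0.0005,0.0005,0.1],[0.0006,0,0,0,0.0005,0.0005,0.1],[0.0006,0,0,0,0.0005,0.0005,0.1],[0.0006,0,0,0,0.0005,0.0005,0.1],[0.0006,0,0,0,0.0005,0.0005,0.1]]]'; python3 go.py .559 -.3187 .237 .150
python3 - <<'E'
from h import *
S=cam('side');x0,y0=270,110
cv2.imwrite('pics/p2.png',np.hstack([cv2.resize(S['frame'][115:190,290:350],None,fx=6,fy=6,interpolation=2),cv2.resize(S['frame'][200:350,270:400],None,fx=3,fy=3,interpolation=2)]))
E
```

```text
t: 13.3
tool_pos: [0.5596, -0.3199, 0.2366]
orientation: [-0.119, 1.568, 0.115]
force: [-2.1, 1.5, 6.1]
opening: 0.031
t 13.3 pos [ 0.5596 -0.3199  0.2366] shift [-0.0004  0.0013 -0.0004] turn [-0.0009 -0.0011  0.0028] F [-2.11  1.47  6.05] M [ 0.251  0.365 -0.02 ] op 0.031 q [-0.6   0.25  1.35 -0.    1.54 -0.75]
```

View pics/p2.png

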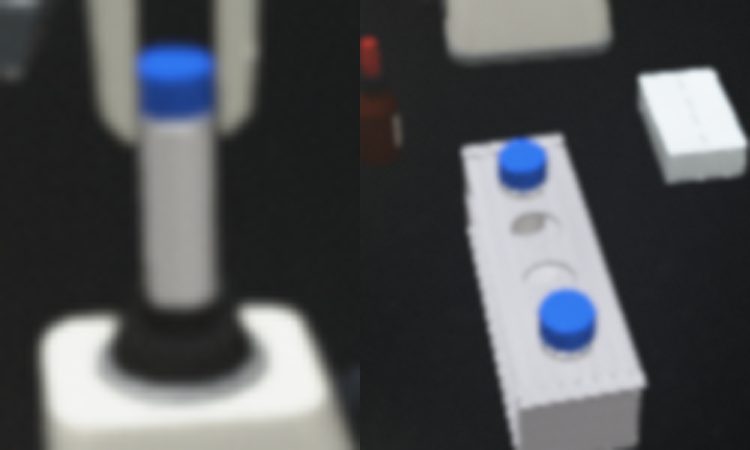

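The tube stands upright in the cup with the rack and the other things undisturbed. Continuing the hold with drift compensation.

```bash
python3 -m inch '[[[0.0005,0.0006,-0.0003,0,0,0.0005,0.1],[0.0005,0.0004,-0.0002,0,0,0.0005,0.1],[0.0005,0.0002,0,0,0,0.0005,0.1],[0.0005,0.0002,0,0,0.0003,0.0005,0.1],[0.0005,0.0002,0,0,0.0003,0.0005,0.1],[0.0005,0.0002,0,0,0.0003,0.0005,0.1],[0.0005,0.0002,0,0,0.0003,0.0005,0.1],[0.0005,0.0002,0,0,0.0003,0.0005,0.1],[0.0005,0.0002,0,0,0.0003,0.0005,0.1],[0.0005,0.0002,0,0,0.0003,0.0005,0.1]]]'; python3 go.py .559 -.3187 .237 .150
```

```text
t: 14.35
tool_pos: [0.5594, -0.3191, 0.2371]
orientation: [-0.119, 1.568, 0.114]
force: [-0.3, -0.1, 6.0]
opening: 0.0314
t 14.35 pos [ 0.5594 -0.3191  0.2371] shift [ 0.0001  0.0005 -0.0003] turn [-0.0015 -0.0003  0.0031] F [-0.32 -0.12  6.  ] M [ 0.144  0.352 -0.055] op 0.0314 q [-0.6   0.25  1.35 -0.    1.54 -0.74]
```

```bash
python3 -m inch '[[[0.0006,0.0002,0,0,0,0.0005,0.1],[0.0006,0.0002,0,0,0,0.0005,0.1],[0.0006,0.0002,0,0,0,0.0005,0.1],[0.0005,0.0002,0,0,0,0.0005,0.1],[0.0005,0.0002,0,0,0,0.0005,0.1],[0.0005,0.0002,0,0,0,0.0005,0.1],[0.0005,0.0002,0,0,0,0.0005,0.1],[0.0005,0.0002,0,0,0,0.0005,0.1],[0.0005,0.0002,0,0,0,0.0005,0.1],[0.0005,0.0002,0,0,0,0.0005,0.1]]]'; python3 go.py .559 -.3187 .237 .150
python3 -m inch '[[[0.0006,0.0002,0,0,0,0.0005,0.1],[0.0005,0.0002,0,0,0,0.0005,0.1],[0.0006,0.0002,0,0,0,0.0005,0.1],[0.0005,0.0002,0,0,0,0.0005,0.1],[0.0005,0.0002,0,0,0,0.0005,0.1],[0.0005,0.0002,0,0,0,0.0005,0.1],[0.0005,0.0002,0,0,0,0.0005,0.1],[0.0005,0.0002,0,0,0,0.0005,0.1],[0.0005,0.0002,0,0,0,0.0005,0.1],[0.0005,0.0002,0,0,0,0.0005,0.1]]]'; python3 go.py .559 -.3187 .237 .150
python3 -m inch '[[[0.0006,0.0002,0,0,0,0.0005,0.1],[0.0005,0.0002,0,0,0,0.0005,0.1],[0.0006,0.0002,0,0,0,0.0005,0.1],[0.0005,0.0002,0,0,0,0.0005,0.1],[0.0005,0.0002,0,0,0,0.0005,0.1],[0.0005,0.0002,0,0,0,0.0005,0.1],[0.0005,0.0002,0,0,0,0.0005,0.1],[0.0005,0.0002,0,0,0,0.0005,0.1],[0.0005,0.0002,0,0,0,0.0005,0.1],[0.0005,0.0002,0,0,0,0.0005,0.1]]]'; python3 go.py .559 -.3187 .237 .150
```

```text
t: 15.35
tool_pos: [0.5592, -0.3192, 0.2371]
orientation: [-0.118, 1.566, 0.113]
force: [-1.3, 0.5, 5.9]
opening: 0.0309
t 15.35 pos [ 0.5592 -0.3192  0.2371] shift [ 0.0001  0.0005 -0.0002] turn [-0.0025  0.0014  0.0034] F [-1.28  0.46  5.92] M [ 0.1    0.35  -0.018] op 0.0309 q [-0.6   0.24  1.36 -0.    1.54 -0.74]
t: 16.35
tool_pos: [0.5591, -0.3192, 0.2371]
orientation: [-0.118, 1.565, 0.112]
force: [-0.3, 1.2, 6.1]
opening: 0.0314
t 16.35 pos [ 0.5591 -0.3192  0.2371] shift [ 0.0001  0.0005 -0.    ] turn [-0.0035  0.003   0.0035] F [-0.32  1.2   6.06] M [ 0.138  0.291 -0.019] op 0.0314 q [-0.6   0.24  1.36 -0.    1.54 -0.74]
t: 17.35
tool_pos: [0.5589, -0.3192, 0.2371]
orientation: [-0.117, 1.563, 0.112]
force: [-1.6, 1.6, 6.4]
opening: 0.0313
t 17.35 pos [ 0.5589 -0.3192  0.2371] shift [0.0001 0.0005 0.0002] turn [-0.0044  0.0046  0.0037] F [-1.65  1.55  6.37] M [ 0.131  0.346 -0.013] op 0.0313 q [-0.6   0.24  1.36  0.    1.53 -0.74]
```

```bash
python3 -c "
from plant import workorder;print(workorder.close_job())"
```

```text
the job is handed in; nothing more can be done
None
```

The job is handed in at t ≈ 17.4 s. The tall tube is still gripped and pressed into the cup of the mixer on the open worktop.

- **Lift and placing:** I drew the tall tube (the middle one) straight up out of the rack. I then set its tip in the cup at about (0.559, -0.319). The last picture, taken at 13.3 s during the hold, shows it upright in the cup. The rack, both short tubes, the carton and the dropper bottle looked undisturbed, though I did not measure them again.
- **Press:** I held it from about 11.5 s to 17.35 s, nearly six seconds. The push read about 6 to 6.7 N, after one reading of 8.6 N as it went in, which may have been 5 to 6 mm for a moment. The held force means the cup had sunk roughly 4 mm. This comes from the force and the arm's height, because I could not read the cup's travel directly.
- **Small deviations:** Side forces of 1 to 2.5 N and a tube tilt under 0.01 rad came and went while pressing. The cup's y position differed by about 2 to 4 mm between features (rim, floor, skirt), so I used a value in between. The seating picture showed no problem from it.

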